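Start the knife sanitiser with its key switch

ROBOT

A 6-joint arm with a two-finger parallel gripper is mounted at the origin on the work surface. World frame = base frame: x ahead of the robot, y to its left, z up, the work surface at z = 0. Lengths are in m, angles in rad, forces in N, time in s.
With the tool pointing down it reaches from about 0.225 to 0.875 m from the base axis. Payload 3.4 kg.
Tool frame: the origin (TCP) lies at the very end of the fingers, on their centre line; the grasp point (between the pads) lies 19 mm behind it; z points along the fingers, y is the direction in which the jaws open and shut (so a half turn about z gives the same grasp; the last joint's range is limited). The gripper opens to 85 mm and grips with 20 to 120 N. Pads are 22 mm wide; open, the fingers measure 114 mm over their backs; the gripper's body (76 mm by 85 mm) begins 54 mm behind the grasp point. The pads swing forward as they close: fully open they stand 13 mm farther back than shut.
Start: joints at [1.188, 0.276, 1.505, -0, 1.361, -0.121], TCP at [0.149, 0.555, 0.231] pointing down, gripper open.
Joint ranges: [-2.89, 2.89], [-0.75, 2.08], [0.22, 2.7], [-1.18, 4.32], [0.11, 2.71], [-2.7, 2.7]. Speed limits (rad/s): [2.57, 2.57, 3.14, 3.14, 3.14, 3.14].

INTERFACE

Orientations are given as a unit quaternion [w, x, y, z].
In Python, from rig import get_state, get_image, camera_model, sign_off gives the robot as it stands. The module is installed in compiled form; this text tells all that it offers.
- The arm moves only by the tool drive_tool, never from a script. Its argument "motion" is text: rows parted by semicolons, each of 7 numbers parted by spaces: the turn, a rotation vector about the tool's x, y, z in degrees, then the shift along the tool's x, y, z in m, then the opening in per cent of the stroke, from 0 (shut) to 100 (fully open). In form: wx wy wz tx ty tz hand; .... A call has 1 to 12 rows; each row shifts and turns the pose as measured when the row begins, along the tool's axes as they then stand; what a row does not reach is not made up. A row lasts 1/8 s, in which the tool goes at most 62.5 mm and 10.7 degrees, less where a joint would pass 70% of its speed; a pose out of reach is approached as far as the arm can. A call is refused whole if a number of a shift passes 0.0625 or a number of a turn 10.7, either way. A call with a gripper value outside its range is refused whole. The fingers move at their own pace and stop on an object; "newtons" is the grip in N (left out, the last holds). Time passes only in rows, so rows that do not move let the fingers close. It gives the time, the measured TCP pose, the force and the opening at its end, in the units of the state.
- get_state(): the state, without advancing time (a new reading comes with each control period).
- get_image(name): name is "side" or "top" or "wrist"; returns (picture, depth): 420x560x3 uint8, red, green, blue; 420x560 float32, m along the optical axis (not along the pixel's ray), 0 where there is no reading.
- camera_model(name): a dict with "camera_matrix" (3x3 intrinsics, pixels), "D" ([k1, k2, p1, p2, k3] as OpenCV has them; the pictures are not rectified), "cam_to_world" (4x4, takes a point from camera to world coordinates); the wrist camera has in their place "T_tool_cam" (4x4, takes a point from camera to tool coordinates, whose origin is the TCP and whose axes are the flange's). Camera axes: x right, y up, looking along -z (the intrinsics and any distortion apply to the point x, -y, -z); pixel columns grow to the right and rows downward; lengths in m; the calibration is good to about 2 mm. A picture is of the moment at which its call begins: read the wrist's pose just before it. camera_model takes no time and is no camera call.
- sign_off(): hands the job in, once; it reports no verdict.
The state is a dict: "clock": time; "qpos": joint angles; "qd": joint speeds; "effort": joint torques, N m; "position": TCP position; "ee_rot": TCP orientation; "contact_force": force on the tool from outside, world axes, zero at the start; "moment": the same for the moment, N m; "width": finger opening in m.
Only numpy, scipy, OpenCV 4.12 (cv2) and the standard library are available. Lean on these libraries where they do the work, as an engineer would, in place of code of your own. Each camera call takes 0.05 s, during which the arm holds its last target.

TASK

Start the sanitising drawer for the peeling knives: first push its open drawer fully home until it snaps in at its detent. Then take the key out of its stand, push it all the way into the key switch on top of the unit, past the sticky pins, and turn it a quarter turn clockwise (seen from above). The switch springs back when let go, so finish while still gripping the key and holding it turned; leave the bowl, the bottle and the brush where they are.

Things in the scene. Friction and masses are not known exactly. Their poses are not given: they have to be found in the camera images.
- unit: Stainless drawer unit, 240 (x) x 280 (y) x 100 mm high, fixed; place and yaw vary. Origin: centre of its underside on the counter; x axis points from the drawer front to the back (away from the robot), z up. A grey switch box, 52 x 52 x 42 mm high, stands on its top, centred 35 mm in front of (-x) and 70 mm to the -y side of the unit's centre.
- drawer (a joint): How far the drawer is open, m: 0 = home, up to 0.12; it opens along the unit's -x. It slides with about 1 N of friction; over the last 10 mm a spring detent resists with 4 to 8 N, and past about 5 mm it snaps the drawer in to 0 and keeps it there. Seated reads below 0.003.
- drawer_pull (a point): Middle of the drawer's dark bar handle, 78 mm above the counter; axes as the unit's. The bar is 10 mm thick, 130 mm long along y, its axis 35 mm in front of the drawer's front panel, on two 8 mm posts 50 mm either side of its middle. With the drawer home it lies 162 mm in front of the unit's origin.
- lock_mouth (a point): Centre of the keyway's mouth, in the aluminium cover on the switch box, 142 mm above the counter; axes as the unit's. The fixed cover's slot is 14 mm along x, 6 mm along y, 6 mm thick: the key goes in straight down and can turn only when in to its neck (within 2 mm of fully in); it cannot be drawn out while turned.
- switch (a joint): Turn of the plug under the cover, rad: 0 = rest, its slot in line with the cover's; grows clockwise from above to a hard stop at 1.62. A spring (up to 0.1 N m) turns it back. The key has 0.15 rad of play in it: turn the key that much further. Two sticky spring pins, 16 and 25 mm below the mouth, resist the key with up to about 15 N; a small twist to and fro helps if it sticks.
- switch_slot (a point): Top centre of the turning plug, 7 mm below the mouth on the same vertical axis; its x axis runs along the plug's slot (13.2 x 5.2 mm, 30 mm deep) and turns with the plug.
- key: Key upright in the stand, blade down, 50 g. Origin: under its steel collar (18 mm wide, 5 mm thick), which sits on the stand, and on the cover when fully in. x: blade's width, y: thickness, z up. Below: neck 4.4 mm thick, 8.5 mm long, then blade 12 x 4 mm to 34 mm, last 6 mm tapering to 6 x 1.8. Above: black bow 28 (x) x 10 mm (y), 5 to 47 mm up: grip its thickness. Same if turned half round.
- stand: White block 60 x 60 x 42 mm high, fixed, holding the key in a slot 38 mm deep, 17 x 8 mm, along its x. Origin: centre of its underside. It stands to the left or the right of the unit.
- bowl: Bystander: small steel bowl, 116 mm across, 50 mm high, origin under its centre, on the side where the stand is not.
- bottle: Bystander: white bottle, 60 mm across, 150 mm high, origin under its centre, left of the unit.
- brush: Bystander: wooden-handled brush, about 180 mm long, lying on the counter right of the unit.
Things that resemble listed ones, but are neither listed nor needed, are in the scene too. What is meant by the key is not blue or orange, and is the larger of those in its own colour.

How it is judged:
On the way, in this order (a step that is already met when the one before it is completed fails the run):
1. the drawer is home at its detent (value of joint drawer below 0.003 m), for 0.2 s.
2. the key is fully in the keyway, not yet turned (z of key in the frame of lock_mouth below 0.0035 m and horizontal distance between key and lock_mouth below 0.004 m and value of joint switch below 0.3 rad and value of joint drawer below 0.004 m), for 0.05 s.
3. the key has turned the switch a quarter turn (value of joint switch above 1.3 rad), for 0.2 s.
At the end, for the whole second after the job is handed in: Drawer home (within 4 mm); key fully in (collar within 3.5 mm of the cover, centred within 4 mm, upright within 0.15 rad, in line with the plug's slot); switch turned by more than 1.3 rad; fingers still gripping the key (over 1 N), at rest through the last second (value of joint drawer below 0.004 m and value of joint switch above 1.3 rad and z of key in the frame of lock_mouth below 0.0035 m and horizontal distance between key and lock_mouth below 0.004 m and angle between the x axis of key and the x axis of switch_slot, either way round below 0.3 rad and angle between key's own z axis and vertical below 0.15 rad and contact force between the fingers and key above 1 N and angular speed of key below 0.3 rad/s); the arm keeps its last pose, push and grip.
It fails at once if the bowl is moved by more than 30 mm (distance of bowl from where it was at the start of the episode above 0.03 m).
It fails at once if the bottle is moved by more than 30 mm (distance of bottle from where it was at the start of the episode above 0.03 m).
It fails at once if the brush is moved by more than 30 mm (distance of brush from where it was at the start of the episode above 0.03 m).
It also fails if it takes over 72 s, if anything falls off the work surface, if the arm or the gripper's body presses on something with over 40 N, if the wrist force passes 120 N, or if a joint passes its speed limit or range.

## Working session

There is one attempt and no reset: what is moved stays moved. The work goes in short steps, Python scripts to look and compute and a tool call to move; the robot and the scene stay as the last step left them, time stands still between calls to the robot, and variables do not carry over. Pictures are saved under pics/ and viewed, and the job is handed in when it is done.

Besides the shell and the picture viewer there is one more tool, called after ">>>" as name(argument=value, ...) on one line, values as JSON. drive_tool: Moves the arm, as the interface text tells. Its arguments: {"type":"object","properties":{"motion":{"type":"string"},"newtons":{"type":"number"}},"required":["motion"]}

```bash
mkdir -p pics; ls
cat > h.py <<'E'
import numpy as np, cv2
from rig import get_state, get_image, camera_model, sign_off
def save(img,n): cv2.imwrite(f'pics/{n}.png',cv2.cvtColor(img,cv2.COLOR_RGB2BGR))
E
python3 - <<'E'
from h import *
s=get_state();print(s)
for n in ['side','top','wrist']:
    im,d=get_image(n);save(im,n+'0');np.savez(n+'0',im=im,d=d)
    m=camera_model(n);print(n,m)
E
```

```text
pics
{'clock': 0.0, 'qpos': array([ 1.18798907e+00,  2.76598965e-01,  1.50618483e+00, -1.63862402e-05,
        1.36064151e+00, -1.20980162e-01]), 'qd': array([-1.13888249e-03, -6.14476689e-05,  7.40580354e-04,  2.69008526e-03,
        3.08543845e-04, -1.53257842e-03]), 'effort': array([-3.47852147e-03, -4.16773403e+01, -2.45806915e+01, -1.99248821e-04,
        1.04793644e-02, -5.67119309e-05]), 'position': array([0.14863521, 0.55490411, 0.23041682]), 'ee_rot': array([-2.20624793e-04,  1.30538168e-01,  9.91442861e-01, -8.89404232e-04]), 'contact_force': array([1.13826357, 0.12697418, 0.47891243]), 'moment': array([0.00141215, 0.03562197, 0.01252028]), 'width': 0.08519557712494782}
side {'camera_matrix': array([[432.14272845,   0.        , 281.72758112],
       [  0.        , 432.14272845, 213.49909392],
       [  0.        ,   0.        ,   1.        ]]), 'D': array([-0.01196115,  0.        ,  0.        ,  0.        ,  0.        ]), 'cam_to_world': array([[-0.95176058,  0.21485661, -0.21906262,  0.31341387],
       [-0.3063876 , -0.70427935,  0.64040396,  0.69277399],
       [-0.01668
[... 539 characters left out ...]
99027753,  1.43281831],
       [ 0.        ,  0.        ,  0.        ,  1.        ]])}
wrist {'camera_matrix': array([[365.63386735,   0.        , 279.97409436],
       [  0.        , 365.63386735, 207.81073757],
       [  0.        ,   0.        ,   1.        ]]), 'D': array([-0.05640251,  0.        ,  0.        ,  0.        ,  0.        ]), 'T_tool_cam': array([[ 9.51530628e-04,  9.58225847e-01,  2.86011050e-01,
         7.20492881e-02],
       [ 9.99999428e-01, -1.05142909e-03,  1.95714292e-04,
        -3.09339681e-04],
       [ 4.88258833e-04,  2.86010700e-01, -9.58226299e-01,
        -1.42770862e-01],
       [ 0.00000000e+00,  0.00000000e+00,  0.00000000e+00,
         1.00000000e+00]])}
```

View pics/top0.png

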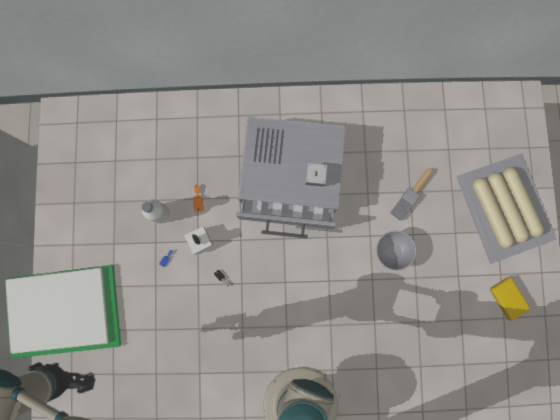

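View pics/side0.png

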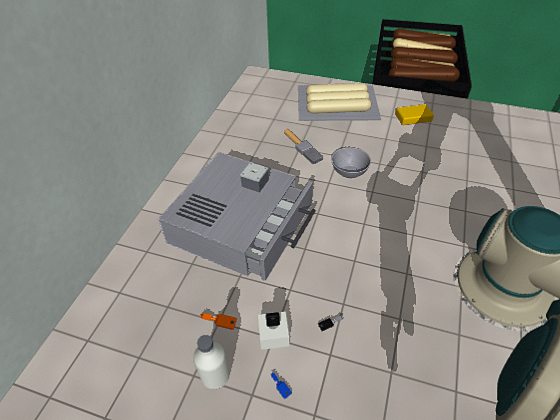

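View pics/wrist0.png

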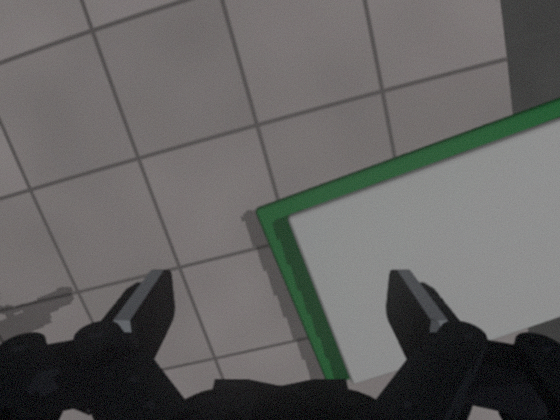

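The top view shows the unit around (292,165) with the drawer bar at (285,234). The white stand holding an upright black key is at (198,240). The lookalikes are a black key lying at (222,277), a blue one at (166,258) and an orange one at (198,198). The bottle is at (152,210), the bowl at (397,250) and the brush at (412,193). Next I'll confirm the key in a crop and measure.

```bash
cat >> h.py <<'E'
def rays(n,uv,T=None):
    m=camera_model(n); uv=np.asarray(uv,float).reshape(-1,1,2)
    p=cv2.undistortPoints(uv,m['camera_matrix'],m['D'])[:,0]
    d=np.c_[p[:,0],-p[:,1],-np.ones(len(p))]
    T=m['cam_to_world'] if T is None else T
    return T[:3,3], d@T[:3,:3].T
def onplane(n,uv,z,T=None):
    o,d=rays(n,uv,T); return o+d*((z-o[2])/d[:,2])[:,None]
def cloud(n,d,T=None):
    h,w=d.shape; v,u=np.mgrid[:h,:w]
    o,r=rays(n,np.c_[u.ravel(),v.ravel()],T)
    return (o+r*d.ravel()[:,None]).reshape(h,w,3)
def wristT(s):
    from scipy.spatial.transform import Rotation as R
    q=s['ee_rot'];T=np.eye(4);T[:3,:3]=R.from_quat([q[1],q[2],q[3],q[0]]).as_matrix();T[:3,3]=s['position']
    return T@camera_model('wrist')['T_tool_cam']
E
python3 - <<'E'
from h import *
a=np.load('top0.npz');b=np.load('side0.npz')
c1=cv2.resize(a['im'][180:300,140:240],None,fx=4,fy=4,interpolation=2)
c2=cv2.resize(b['im'][290:410,190:350],None,fx=2.5,fy=4,interpolation=2)
c2=cv2.resize(b['im'][290:400,240:350],(440,440),interpolation=2)
im=np.zeros((480,800,3),np.uint8);im[:480,:400]=c1;im[:400,400:]=cv2.resize(c2,(400,400));save(im,'crop1')
for n,z in(('top',a),('side',b)):
    P=cloud(n,z['d']);np.save(n+'P',P)
    near=(np.hypot(P[...,0],P[...,1])>.2)&(P[...,0]<.9)
    h=P[...,2]
    for lo,hi,nm in((.097,.103,'top'),(.12,.16,'box'),(.075,.082,'bar?'),(.036,.047,'stand'),(.05,.1,'key?')):
        m=((h>lo)&(h<hi)&near).astype(np.uint8)
        cnt,l,st,ce=cv2.connectedComponentsWithStats(m)
        for i in range(1,cnt):
            if st[i,4]>25:
                q=P[l==i];print(n,nm,st[i],q.mean(0).round(3),q.min(0).round(3),q.max(0).round(3))
E
```

```text
top top [ 238  116  108   93 5526] [0.686 0.005 0.1  ] [ 0.55  -0.152  0.097] [0.824 0.156 0.103]
top top [237 212  17   5  40] [0.541 0.136 0.1  ] [0.536 0.115 0.097] [0.548 0.16  0.102]
top top [143 214  16   6  31] [0.544 0.401 0.1  ] [0.536 0.382 0.097] [0.551 0.425 0.103]
top top [252 214  44   8 127] [0.53  0.057 0.099] [ 0.518 -0.001  0.097] [0.541 0.118 0.103]
top top [297 218  40   8 106] [ 0.514 -0.059  0.1  ] [ 0.503 -0.113  0.097] [ 0.526 -0.006  0.103]
top box [306 163  21  22 389] [ 0.641 -0.062  0.142] [ 0.613 -0.089  0.12 ] [ 0.671 -0.033  0.15 ]
top box [142 202  13  11 108] [0.563 0.398 0.146] [0.551 0.387 0.12 ] [0.577 0.414 0.155]
top bar? [262 220   9  15  36] [0.501 0.079 0.08 ] [0.486 0.07  0.077] [0.526 0.093 0.082]
top stand [505 167  39  69 681] [ 0.563 -0.679  0.042] [ 0.46  -0.731  0.036] [ 0.665 -0.631  0.047]
top stand [490 173  38  69 693] [ 0.547 -0.632  0.042] [ 0.444 -0.68   0.036] [ 0.649 -0.583  0.047]
top stand [476 178  37  69 715] [ 0.531 -0.586  0.042] [ 0.431 -0.633  0.036] [ 0.635 -0.538  0.047]
top stand [184 226  28  28 359] [0.479 0.28  0.
[... 3832 characters left out ...]
] [ 0.511 -0.05   0.036] [0.524 0.043 0.047]
side stand [163 233  97  37 250] [0.685 0.144 0.041] [0.557 0.125 0.036] [0.825 0.159 0.047]
side stand [260 241  26  35  70] [0.535 0.12  0.042] [0.524 0.056 0.037] [0.552 0.165 0.047]
side stand [258 312  31  30 591] [0.478 0.288 0.042] [0.442 0.244 0.036] [0.518 0.322 0.047]
side stand [199 364  29  20  70] [0.551 0.421 0.041] [0.536 0.389 0.036] [0.584 0.432 0.047]
side key? [ 158  152  158  121 6502] [0.65  0.042 0.091] [ 0.473 -0.152  0.05 ] [0.827 0.167 0.1  ]
side key? [265 312  15  15 174] [0.479 0.285 0.075] [0.466 0.273 0.05 ] [0.493 0.292 0.091]
side key? [193 344  34  36 496] [0.554 0.418 0.081] [0.536 0.375 0.05 ] [0.595 0.432 0.1  ]
```

View pics/crop1.png

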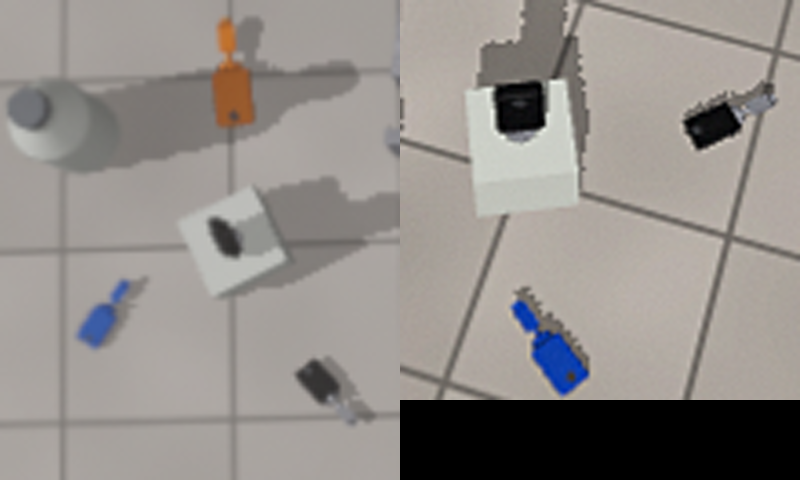

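The crop shows a black key standing in the white stand (crop 225,238). A smaller black key lies on the counter (crop 325,385), and there is a blue one and an orange one. The key in the stand is the one meant: it's black, upright in its stand and the larger of the two black ones. Now the unit, box, stand and key poses.

```bash
python3 - <<'E'
from h import *
for n in('top','side'):
    P=np.load(n+'P.npy'); im=np.load(n+'0.npz')['im']
    z=P[...,2];x=P[...,0];y=P[...,1]
    def rect(m,nm,k=1):
        m=m.astype(np.uint8)
        c,l,st,ce=cv2.connectedComponentsWithStats(m);i=1+np.argmax(st[1:,4]);q=P[l==i]
        r=cv2.minAreaRect((q[:,:2]*1000).astype(np.float32));print(n,nm,len(q),np.round(r[0],1),np.round(r[1],1),round(r[2],2),'z',np.median(q[:,2]).round(4))
        return q
    U=(x>.5)&(x<.85)&(abs(y)<.2)
    m=(z>.092)&(z<.15)&U&(x>.545+(-.12)*y*0)
    rect(((z>.094)&(z<.105)&(x>.548-0*y))&U,'unit')
    rect((z>.135)&(z<.147)&U,'box')
    S=(x>.42)&(x<.54)&(y>.22)&(y<.34)
    rect((z>.037)&S,'stand+');rect((z>.037)&(z<.046)&S,'stand')
    q=rect((z>.06)&S,'key'); print(q.mean(0),q.max(0))
    q=rect((z>.085)&(z<.1)&S,'keytop'); print(q.mean(0),q.max(0))
E
python3 - <<'E'
from h import *
a=np.load('top0.npz')['im'];b=np.load('side0.npz')['im']
im=np.hstack([cv2.resize(a[110:245,230:350],(400,450),interpolation=2),cv2.resize(b[150:285,210:330],(400,450),interpolation=2)])
save(im,'crop2')
E
```

```text
top unit 7289 [687.3   2.8] [281.4 242.2] 82.06 z 0.1006
top box 342 [642.2 -61.9] [52.  52.8] 82.31 z 0.1423
top stand+ 430 [479.  281.4] [61.3 60.9] 25.18 z 0.0431
top stand 331 [479.  281.4] [61.3 60.9] 25.18 z 0.042
top key 50 [479.  280.7] [27.3 10.3] 22.45 z 0.0867
[0.47834473 0.27951806 0.0832657 ] [0.49189739 0.28905391 0.09323053]
top keytop 29 [479.4 280.6] [26.5 10.2] 28.22 z 0.089
[0.47884262 0.28089739 0.08894818] [0.49172416 0.28797133 0.09323053]
side unit 7100 [687.7   3.2] [285.1 242.5] 82.1 z 0.0997
side box 332 [643.2 -60.5] [55.  54.7] 81.42 z 0.1414
side stand+ 770 [480.5 282. ] [60.2 61.8] 24.89 z 0.0422
side stand 579 [480.5 282. ] [60.2 61.8] 24.89 z 0.0417
side key 139 [480.2 282.5] [27.8 12.4] 23.81 z 0.0829
[0.47955347 0.2846481  0.07947533] [0.49347605 0.29144256 0.09071014]
side keytop 59 [480.7 282.8] [26.8 12.2] 24.64 z 0.088
[0.48019039 0.28261717 0.08790804] [0.49347605 0.29078841 0.09071014]
```

View pics/crop2.png

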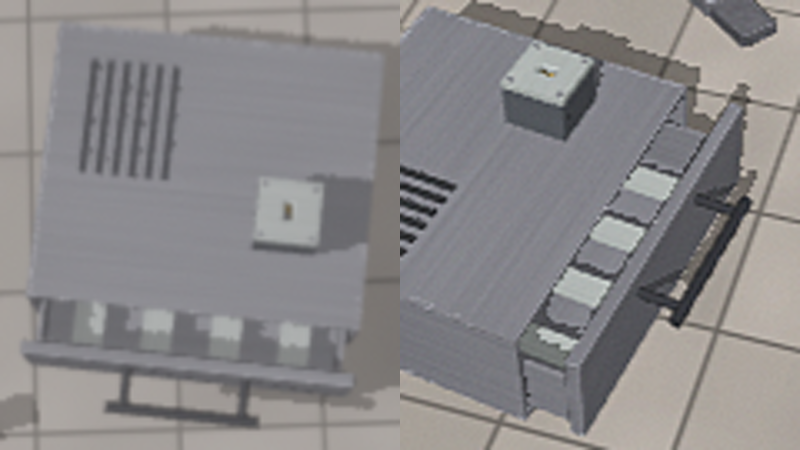

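```bash
cat >> h.py <<'E'
def to(target,yaw_y=None):
    "shift in the present tool axes, and turn about tool z (deg) to bring tool y to yaw_y"
    from scipy.spatial.transform import Rotation as R
    s=get_state();q=s['ee_rot'];M=R.from_quat([q[1],q[2],q[3],q[0]]).as_matrix()
    yy=np.degrees(np.arctan2(M[1,1],M[0,1]))
    print('clk',s['clock'],'pos',s['position'].round(4),'yaw_y',yy.round(2),'tilt tool x,y',(np.degrees(M[2,:2])).round(2),'F',s['contact_force'].round(1),'w',round(s['width'],4),'q6',s['qpos'][5].round(2))
    print('shift now',(M.T@(np.array(target)-s['position'])).round(4))
    if yaw_y is not None:
        a=np.radians(yaw_y); X=np.array([[-np.sin(a),np.cos(a),0],[np.cos(a),np.sin(a),0],[0,0,-1]])
        rv=R.from_matrix(M.T@X.T).as_rotvec(degrees=True)
        print('turn rotvec',rv.round(2),'shift after turn',(X@(np.array(target)-s['position'])).round(4))
E
python3 - <<'E'
from h import *
a=np.load('top0.npz')['im']
g=a[225:242,255:315].max(2); m=(g<75)
vs,us=np.nonzero(m);P=onplane('top',np.c_[us+255,vs+225],.080)
r=cv2.minAreaRect((P[:,:2]*1000).astype(np.float32));print(len(us),r,P.mean(0))
x=np.array([np.cos(np.radians(8)),-np.sin(np.radians(8))]);y=np.array([-x[1],x[0]])
L=(P[:,:2]-[.6875,.003]);lx=L@x;ly=L@y
for lo in np.arange(-.09,.09,.02):
    k=(ly>lo)&(ly<lo+.02)
    if k.any():print(lo.round(2),k.sum(),np.median(lx[k]).round(4),lx[k].min().round(4),lx[k].max().round(4))
print('lock',np.array([.6875,.003])-.035*x-.07*y)
to([.43,.04,.23],82)
E
```

```text
Traceback (most recent call last):
  File "h.py", line 11, in onplane
    o,d=rays(n,uv,T); return o+d*((z-o[2])/d[:,2])[:,None]
        ~~~~^^^^^^^^
  File "h.py", line 6, in rays
    p=cv2.undistortPoints(uv,m['camera_matrix'],m['D'])[:,0]
      ~~~~~~~~~~~~~~~~~~~^^^^^^^^^^^^^^^^^^^^^^^^^^^^^^
cv2.error: OpenCV(4.12.0) /io/opencv/modules/calib3d/src/undistort.dispatch.cpp:347: error: (-215:Assertion failed) CV_IS_MAT(_src) && CV_IS_MAT(_dst) && (_src->rows == 1 || _src->cols == 1) && (_dst->rows == 1 || _dst->cols == 1) && _src->cols + _src->rows - 1 == _dst->rows + _dst->cols - 1 && (CV_MAT_TYPE(_src->type) == CV_32FC2 || CV_MAT_TYPE(_src->type) == CV_64FC2) && (CV_MAT_TYPE(_dst->type) == CV_32FC2 || CV_MAT_TYPE(_dst->type) == CV_64FC2) in function 'cvUndistortPointsInternal'
```

Empty mask; I'll raise the threshold.

Run:
```python
from h import *
a=np.load('top0.npz')['im']
g=a[225:242,255:315].max(2); print(g.min(),np.percentile(g,[5,20,50])); m=(g<110)
vs,us=np.nonzero(m);P=onplane('top',np.c_[us+255,vs+225],.080)
x=np.array([np.cos(np.radians(8)),-np.sin(np.radians(8))]);y=np.array([-x[1],x[0]])
L=(P[:,:2]-[.6875,.003]);lx=L@x;ly=L@y
for lo in np.arange(-.1,.09,.02):
    k=(ly>lo)&(ly<lo+.02)
    if k.any():print(lo.round(2),k.sum(),np.median(lx[k]).round(4),lx[k].min().round(4),lx[k].max().round(4))
print('lock',np.array([.6875,.003])-.035*x-.07*y)
to([.43,.04,.23],82)
```

```text
77 [ 85. 109. 157.]
-0.1 2 -0.1721 -0.1735 -0.1707
-0.08 16 -0.1739 -0.2066 -0.171
-0.06 56 -0.199 -0.209 -0.1731
-0.04 26 -0.2039 -0.2083 -0.1752
-0.02 24 -0.2038 -0.2086 -0.2
0.0 23 -0.2042 -0.2089 -0.1996
0.02 21 -0.2051 -0.2088 -0.2007
0.04 35 -0.2019 -0.2084 -0.1846
0.06 3 -0.206 -0.2087 -0.2032
lock [ 0.6430985  -0.06144771]
clk 0.15 pos [0.1487 0.555  0.2307] yaw_y 75.0 tilt tool x,y [ 0.01 -0.08] F [-0.2  0.3  0.2] w 0.0851 q6 -0.12
shift now [-0.405  -0.4247  0.0012]
turn rotvec [-0.08 -0.01 -7.  ] shift after turn [-0.3503 -0.4709  0.0007]
```

Unit: origin (0.6875, 0.003), yaw -8°, so the predicted box centre (0.643, -0.061) matches the measured one. The bar is at unit x -0.204, so the drawer is open about 42 mm. I'll go in front of the bar with the fingers shut.

>>> drive_tool(motion="0 0 -7 0 0 0 0;0 0 0 -0.035 -0.047 0 0;0 0 0 -0.035 -0.047 0 0;0 0 0 -0.035 -0.047 0 0;0 0 0 -0.035 -0.047 0 0;0 0 0 -0.035 -0.047 0 0;0 0 0 -0.035 -0.047 0 0;0 0 0 -0.035 -0.047 0 0;0 0 0 -0.035 -0.047 0 0;0 0 0 -0.035 -0.047 0 0;0 0 0 -0.03 -0.045 0 0", newtons=30)

```text
clock: 1.52
position: [0.4353, 0.0335, 0.2294]
ee_rot: [0.002, 0.063, 0.998, -0.0]
contact_force: [1.0, 1.3, 0.5]
width: 0.0001
```

```bash
python3 -c "
from h import *
to([.435,.0385,.065],82)"
```

```text
clk 1.525 pos [0.4353 0.0335 0.2294] yaw_y 82.75 tilt tool x,y [-0.19 -0.04] F [1.  1.3 0.5] w 0.0001 q6 -1.53
shift now [0.0015 0.005  0.1644]
turn rotvec [-0.03  0.19  0.75] shift after turn [0.001  0.0049 0.1644]
```

>>> drive_tool(motion="0 0 0.75 0 0.005 0.055 0;0 0 0 0 0 0.055 0;0 0 0 0 0 0.05 0;0 0 0 0 0 0.004 0;0 0 0 -0.02 0 0 0;0 0 0 -0.01 0 0 0;0 0 0 -0.01 0 0 0;0 0 0 -0.01 0 0 0;0 0 0 -0.01 0 0 0")

```text
clock: 2.65
position: [0.5042, 0.0237, 0.068]
ee_rot: [0.005, 0.075, 0.997, -0.001]
contact_force: [-8.4, 1.8, 0.7]
width: -0.0001
```

```bash
python3 -c "
from h import *
to([.435,.0385,.065],82)
d=get_state()['position'][:2]-[.6875,.003];a=np.radians(8);print('unit xy',d@[np.cos(a),-np.sin(a)],d@[np.sin(a),np.cos(a)])"
```

```text
clk 2.65 pos [0.5042 0.0237 0.068 ] yaw_y 81.45 tilt tool x,y [-0.55 -0.05] F [-8.4  1.8  0.7] w -0.0001 q6 -1.51
shift now [0.0706 0.0043 0.0023]
turn rotvec [-0.06  0.55 -0.55] shift after turn [0.0706 0.005  0.003 ]
unit xy -0.1844313474695913 -0.0050125849625478535
```

>>> drive_tool(motion="0 0 0 -0.007 0 0 0;0 0 0 -0.007 0 0 0")

```text
clock: 2.9
position: [0.5105, 0.0228, 0.0678]
ee_rot: [-0.004, 0.075, 0.997, -0.0]
contact_force: [-20.7, 3.3, 17.2]
width: 0.0002
```

```bash
cat > u.py <<'E'
from h import *
d=get_state()['position'][:2]-[.6875,.003];a=np.radians(8);print('unit xy',d@[np.cos(a),-np.sin(a)],d@[np.sin(a),np.cos(a)],get_state()['contact_force'].round(1))
E
python3 u.py
```

```text
unit xy -0.1780593979122441 -0.00501066016090303 [-20.7   3.3  17.2]
```

The tool is at the predicted home contact (unit x -0.178) with a hard stop at about 20 N. I'll back off and look.

>>> drive_tool(motion="0 0 0 0.02 0 0 0;0 0 0 0.04 0 0 0;0 0 0 0 0 0 0")

```text
clock: 3.28
position: [0.4542, 0.0315, 0.0697]
ee_rot: [-0.0, 0.075, 0.997, -0.0]
contact_force: [0.7, -0.5, 0.8]
width: 0.0003
```

Run:
```python
from h import *
b,d=get_image('side');a,_=get_image('top')
save(np.hstack([cv2.resize(a[110:245,230:350],(400,450),interpolation=2),cv2.resize(b[150:285,210:330],(400,450),interpolation=2)]),'crop3')
P=cloud('side',d);x=np.array([np.cos(np.radians(8)),-np.sin(np.radians(8))]);y=np.array([-x[1],x[0]])
L=P[...,:2]-[.6875,.003];lx=L@x;ly=L@y
k=(P[...,2]>.07)&(P[...,2]<.086)&(lx<-.145)&(lx>-.215)&(abs(ly)<.075)
print(k.sum(),np.percentile(lx[k],[5,25,50,75,95]),np.percentile(ly[k],[1,99]))
to([.479,.281,.25],115)
```

```text
208 [-0.16666992 -0.16489386 -0.16266035 -0.15922784 -0.14901454] [-0.06249904  0.0655263 ]
clk 3.375 pos [0.4585 0.0309 0.0704] yaw_y 81.44 tilt tool x,y [-0.28 -0.03] F [ 0.2 -0.2 -0.6] w -0.0002 q6 -1.5
shift now [ 0.0161  0.2502 -0.1798]
turn rotvec [ -0.11   0.26 -33.56] shift after turn [-0.1242  0.218  -0.1796]
```

View pics/crop3.png

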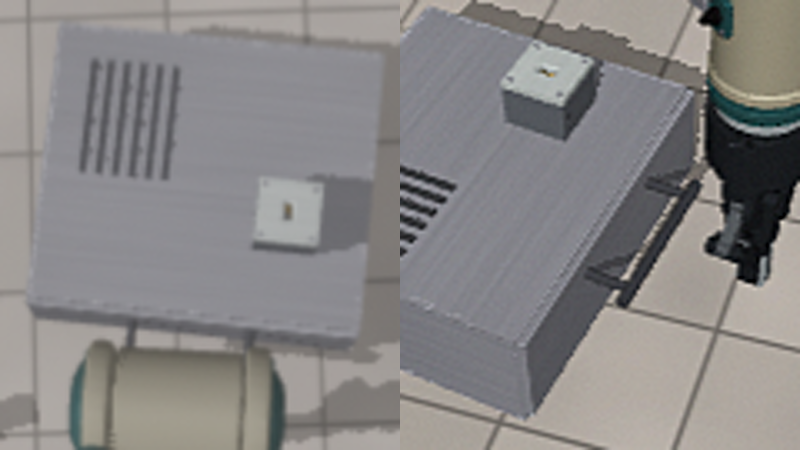

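The drawer is home: the panel at crop (527,345) is flush, and the bar is at -0.163 against the expected -0.162. Next, a wrist view over the lock.

>>> drive_tool(motion="0 0 0 0 0 -0.06 50;0 0 0 0 0 -0.06 50;0 0 0 0 0 -0.06 50;0 0 -0.5 -0.055 -0.02 0 50;0 0 0 -0.055 -0.02 0 50;0 0 0 -0.055 -0.02 0 50;0 0 0 0 0 0 50;0 0 0 0 0 0 50")

```text
clock: 4.38
position: [0.6325, -0.0572, 0.2654]
ee_rot: [0.016, 0.07, 0.997, -0.001]
contact_force: [-0.1, -0.0, 0.0]
width: 0.0428
```

Run:
```python
from h import *
s=get_state();T=wristT(s);im,d=get_image('wrist');s2=get_state();print(s['position'],s2['position'])
np.savez('w1',im=im,d=d,T=T);save(im,'w1')
to([.643,-.061,.25],82)
```

```text
[ 0.63250372 -0.05719142  0.26541996] [ 0.63243901 -0.05726712  0.26534972]
clk 4.425 pos [ 0.6324 -0.0573  0.2653] yaw_y 81.94 tilt tool x,y [-1.91 -0.05] F [ 1.2 -0.8 -0.3] w 0.0428 q6 -1.63
shift now [-0.0105 -0.0022  0.0157]
turn rotvec [-0.05  1.91 -0.06] shift after turn [-0.011  -0.0022  0.0153]
```

View pics/w1.png

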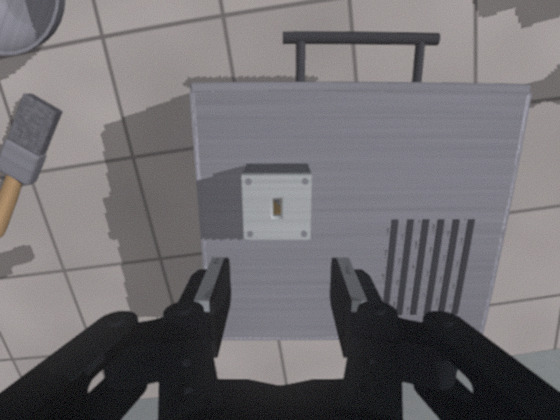

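The lock's keyway is at (277,208) on the light cover (242–311, 174–240). I'll measure it from slot and cover.

Run:
```python
from h import *
z=np.load('w1.npz');im=z['im'];T=z['T']
g=cv2.cvtColor(im,cv2.COLOR_RGB2GRAY)
save(cv2.resize(im[160:260,225:330],None,fx=5,fy=5,interpolation=2),'w1c')
m=((g>150)).astype(np.uint8);m[:160]=0;m[255:]=0;m[:,:230]=0;m[:,325:]=0
c,_=cv2.findContours(m,0,2);c=max(c,key=cv2.contourArea);r=cv2.minAreaRect(c);print('cover',r)
print('cover centre',onplane('wrist',[r[0]],.142,T), 'corners',onplane('wrist',cv2.boxPoints(r),.142,T).round(4).tolist())
hsv=cv2.cvtColor(im,cv2.COLOR_RGB2HSV)
s=g[195:223,265:291];print(s[::2,::1][:, :])
```

```text
cover ((276.5, 206.5), (63.0, 69.0), 90.0)
cover centre [[ 0.64239506 -0.06176339  0.142     ]] corners [[0.6146, -0.0835, 0.142], [0.6217, -0.033, 0.142], [0.6719, -0.0387, 0.142], [0.6643, -0.0922, 0.142]]
[[159 156 165 161 162 157 163 159 163 156 158 164 159 157 165 162 158 157
  152 163 161 158 163 161 161 161]
 [158 157 158 157 155 158 160 154 152 150 147 144 140 143 143 140 142 144
  153 153 155 161 159 160 163 160]
 [155 153 160 156 154 164 152 137 118 100  98 103  95  97 102 104 115 133
  148 155 155 157 156 158 161 157]
 [158 155 154 159 160 163 159 140 105  83  78  79  80  85  94  96 112 130
  151 156 160 154 158 160 161 158]
 [159 159 155 158 158 163 161 145 109  89  84  84  82  87  92 100 116 134
  150 156 161 156 159 158 155 158]
 [156 159 160 159 162 166 163 148 114  90  82  82  82  79  84  99 114 133
  152 158 162 161 158 160 158 161]
 [160 156 162 160 162 160 168 145 120  87  80  79  88  86  86  98 113 133
  150 157 155 155 157 163 156 154]
 [160 162 161 157 162 170 170 153 118  91  81  82  85  84  88  98 117 135
  149 160 160 163 157 162 161 161]
 [158 155 156 158 160 169 169 158 119  91  82  83  87  84  86 100 115 134
  150 157 156 159 158 159 153 157]
 [161 157 156 158 162 171 169 157 125  98  88  92  93  93  97 106 120 135
  150 158 157 155 155 156 157 158]
 [160 161 160 159 165 175 179 165 140 126 116 117 118 110 112 116 124 138
  153 161 160 162 161 158 162 161]
 [162 159 157 159 156 162 181 186 177 172 168 163 160 151 142 141 130 138
  149 158 159 161 161 161 163 160]
 [152 158 155 159 157 158 163 167 164 162 159 160 158 156 151 156 151 151
  154 156 154 157 157 159 161 158]
 [155 157 156 158 155 153 154 155 154 154 157 159 157 156 157 151 158 154
  157 158 159 158 160 157 155 158]]
```

View pics/w1c.png

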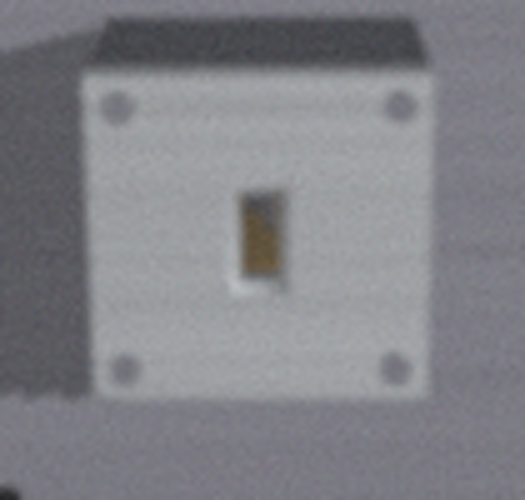

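Run:
```python
from h import *
z=np.load('w1.npz');T=z['T']
cr=np.array([(82,68),(433,68),(429,398),(93,398)])/5.+[225,160]-.4
sc=np.array([(117,107),(401,107),(396,370),(125,370)])/5.+[225,160]-.4
sl=np.array([[259.5,242]])/5+[225,160]-.4
for n,p in(('cov',cr),('screws',sc),('slot',sl)):
    W=onplane('wrist',p,.142,T);print(n,W.mean(0).round(4),[np.linalg.norm(W[i]-W[(i+1)%len(W)]).round(4) for i in range(len(W))])
    if len(W)==4: e=W[1]-W[0]+W[2]-W[3];f=W[2]-W[1]+W[3]-W[0];print(np.degrees(np.arctan2(e[1],e[0])),np.degrees(np.arctan2(f[1],f[0])))
to([.479,.281,.21],115)
```

```text
cov [ 0.6429 -0.0619  0.142 ] [np.float64(0.0518), np.float64(0.0529), np.float64(0.0527), np.float64(0.0529)]
81.99935735935597 -7.614033183187094
screws [ 0.6435 -0.0619  0.142 ] [np.float64(0.0422), np.float64(0.0422), np.float64(0.0422), np.float64(0.0422)]
81.99990668198025 -7.876506896313081
slot [ 0.6436 -0.0619  0.142 ] [np.float64(0.0)]
clk 4.425 pos [ 0.6324 -0.0573  0.2653] yaw_y 81.94 tilt tool x,y [-1.91 -0.05] F [ 1.2 -0.8 -0.3] w 0.0428 q6 -1.63
shift now [0.2011 0.3135 0.0484]
turn rotvec [ -0.6    1.84 -33.06] shift after turn [-0.0039  0.3714  0.0553]
```

The lock is at (0.6433, -0.0618), yaw -8.0°, and slot, screws and cameras agree within 1 mm. Now over to the stand.

>>> drive_tool(motion="-0.15 0.46 -8.3 0 0 0 50;-0.15 0.46 -8.3 0 0 0 50;-0.15 0.46 -8.3 0 0 0 50;-0.15 0.46 -8.3 0 0 0 50;0 0 0 0 0.053 0 50;0 0 0 0 0.053 0 50;0 0 0 0 0.053 0 50;0 0 0 0 0.053 0 50;0 0 0 0 0.053 0 50;0 0 0 0 0.053 0 50;0 0 0 0 0.053 0.02 50;0 0 0 0 0 0.02 50")

```text
clock: 5.92
position: [0.4528, 0.2909, 0.2324]
ee_rot: [0.008, -0.231, 0.973, 0.001]
contact_force: [-0.4, -0.7, 0.7]
width: 0.0426
```

>>> drive_tool(motion="0 0 0 0 0 0 50")

```text
clock: 6.05
position: [0.4505, 0.2912, 0.2317]
ee_rot: [0.007, -0.232, 0.973, 0.001]
contact_force: [-0.8, -0.2, 0.9]
width: 0.0424
```

Run:
```python
from h import *
s=get_state();T=wristT(s);im,d=get_image('wrist')
np.savez('w2',im=im,d=d,T=T);save(im,'w2')
to([.479,.281,.18],115)
```

```text
clk 6.1 pos [0.4512 0.2914 0.2327] yaw_y 116.78 tilt tool x,y [-0.88 -0.01] F [-0.1  0.5  0.5] w 0.0425 q6 -1.59
shift now [-0.0193 -0.0218  0.053 ]
turn rotvec [-0.    0.88  1.78] shift after turn [-0.0208 -0.0212  0.0527]
```

View pics/w2.png

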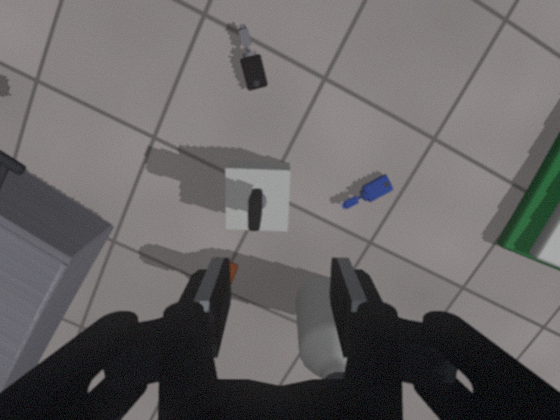

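The view shows the black key in the stand at (255,210) and the stand top at (226–290, 168–231). The small black key at (254,70), the blue one and the orange one are distractors.

Run:
```python
from h import *
z=np.load('w2.npz');im=z['im'];T=z['T'];P=cloud('wrist',z['d'],T)
save(cv2.resize(im[155:245,210:305],None,fx=6,fy=6,interpolation=2),'w2c')
S=np.zeros(P.shape[:2],bool);S[155:245,210:305]=1
def rc(m,nm):
    q=P[m];r=cv2.minAreaRect((q[:,:2]*1000).astype(np.float32));print(nm,len(q),np.round(r[0],1),np.round(r[1],1),round(r[2],1),q[:,2].max().round(4))
rc(S&(P[...,2]>.084),'keytop');rc(S&(P[...,2]>.06),'key');rc(S&(P[...,2]>.038),'stand');rc(S&(P[...,2]>.038)&(P[...,2]<.046),'stand')
g=cv2.cvtColor(im,cv2.COLOR_RGB2GRAY);m=((g<75)&S).astype(np.uint8)
c,_=cv2.findContours(m,0,2);c=max(c,key=cv2.contourArea);r=cv2.minAreaRect(c);print(r,cv2.boundingRect(c))
```

```text
keytop 428 [439.4 267.7] [111.3  12.2] 17.3 0.3735
key 534 [439.5 267.5] [111.3  12.7] 17.3 0.3735
stand 3912 [449.8 266.8] [127.1  59. ] 24.7 0.3735
stand 3281 [479.9 280.7] [60.8 59. ] 24.7 0.046
((254.5, 209.5), (41.0, 13.0), 90.0) (248, 189, 14, 42)
```

View pics/w2c.png

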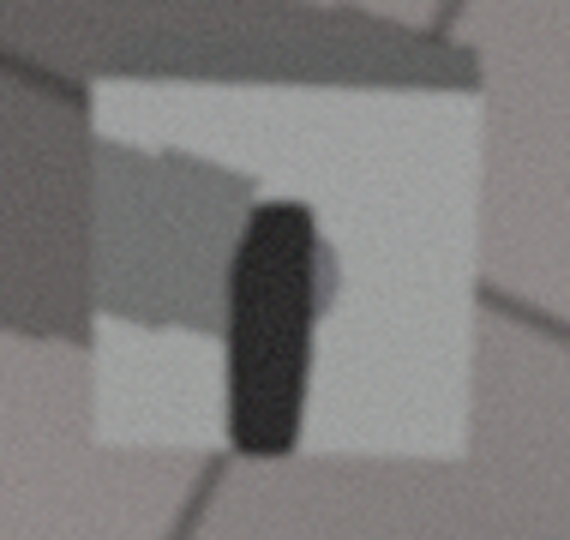

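Run:
```python
from h import *
z=np.load('w2.npz');im=z['im'];T=z['T'];P=cloud('wrist',z['d'],T)
S=np.zeros(P.shape[:2],bool);S[155:245,210:305]=1
q=P[S&(P[...,2]>.084)&(P[...,2]<.094)]
r=cv2.minAreaRect((q[:,:2]*1000).astype(np.float32));print(len(q),np.round(r,1) if 0 else r,np.median(q[:,2]))
# far top edge mid and stand corners
p=np.array([(264,453)])/6.+[210,155]-.4
print('far edge top',onplane('wrist',p,.089,T))
W=onplane('wrist',np.array([(92,78),(482,92),(468,458),(96,448)])/6.+[210,155]-.4,.042,T);print(W.round(4),W.mean(0))
p=onplane('wrist',p,.089,T)[0,:2]; a=np.radians(24.8);print('key centre',p-.014*np.array([np.cos(a),np.sin(a)]))
```

```text
387 ((479.7308349609375, 279.936279296875), (26.93036651611328, 10.124244689941406), 25.463031768798828) 0.08843643697013476
far edge top [[0.4912342  0.28624452 0.089     ]]
[[0.4655 0.2409 0.042 ]
 [0.4404 0.2953 0.042 ]
 [0.4947 0.3208 0.042 ]
 [0.5204 0.2665 0.042 ]] [0.48024839 0.28089419 0.042     ]
key centre [0.47852531 0.28037219]
```

Key at (0.4793, 0.2802), yaw 25°, top at 0.0885. Each of these agrees with the expected value. I'll approach in steps.

>>> drive_tool(motion="0 0.88 1.78 0 0 0 50;0 0 0 -0.021 -0.022 0.05 50;0 0 0 0 0 0.04 50;0 0 0 0 0 0 50")

```text
clock: 6.6
position: [0.4852, 0.2795, 0.1464]
ee_rot: [0.005, -0.212, 0.977, 0.001]
contact_force: [-0.4, -0.8, 0.0]
width: 0.043
```

```bash
python3 -c "
from h import *
to([.4793,.2802,.052],115)"
```

```text
clk 6.6 pos [0.4852 0.2795 0.1464] yaw_y 114.5 tilt tool x,y [-0.57 -0.02] F [-0.4 -0.8  0. ] w 0.043 q6 -1.6
shift now [0.006  0.0031 0.0944]
turn rotvec [-0.02  0.57 -0.5 ] shift after turn [0.005  0.0031 0.0944]
```

>>> drive_tool(motion="0 0.57 -0.5 0.005 0.003 0 50;0 0 0 0 0 0.04 50;0 0 0 0 0 0 50")

```text
clock: 6.98
position: [0.4831, 0.2814, 0.1121]
ee_rot: [0.005, -0.216, 0.976, 0.001]
contact_force: [-0.6, -0.6, -0.5]
width: 0.0425
```

```bash
python3 -c "
from h import *
to([.4793,.2802,.052],115)"
```

```text
clk 6.975 pos [0.4831 0.2814 0.1121] yaw_y 114.92 tilt tool x,y [-0.54 -0.03] F [-0.6 -0.6 -0.5] w 0.0425 q6 -1.6
shift now [0.0045 0.0005 0.0601]
turn rotvec [-0.03  0.54 -0.08] shift after turn [0.0039 0.0005 0.0601]
```

>>> drive_tool(motion="0 0.6 0 0.004 0 0 50;0 0.3 0 0.002 0 0.03 50;0 0.2 0 0 0 0.028 50;0 0 0 0 0 0 50")

```text
clock: 7.48
position: [0.4829, 0.2818, 0.0627]
ee_rot: [0.003, -0.216, 0.976, 0.0]
contact_force: [0.2, -0.5, -0.1]
width: 0.0428
```

```bash
python3 -c "
from h import *
to([.4793,.2802,.052],115)"
```

```text
clk 7.475 pos [0.4829 0.2818 0.0627] yaw_y 114.96 tilt tool x,y [-0.28 -0.05] F [ 0.2 -0.5 -0.1] w 0.0428 q6 -1.6
shift now [0.004  0.0001 0.0107]
turn rotvec [-0.05  0.28 -0.04] shift after turn [0.0039 0.0001 0.0107]
```

>>> drive_tool(motion="0 0.5 0 0.005 0 0.003 50;0 0.3 0 0.003 0 0.006 50;0 0 0 0 0 0.003 50;0 0 0 0 0 0 50")

```text
clock: 7.98
position: [0.4778, 0.2794, 0.0548]
ee_rot: [-0.001, -0.216, 0.976, -0.001]
contact_force: [-0.2, -0.1, 0.0]
width: 0.0426
```

```bash
python3 -c "
from h import *
to([.4793,.2802,.052],115)"
```

```text
clk 7.975 pos [0.4778 0.2794 0.0548] yaw_y 114.96 tilt tool x,y [ 0.12 -0.06] F [-0.2 -0.1  0. ] w 0.0426 q6 -1.6
shift now [-0.0017  0.0001  0.0028]
turn rotvec [-0.06 -0.12 -0.04] shift after turn [-0.0017  0.0001  0.0028]
```

>>> drive_tool(motion="0 0 0 -0.002 0 0.003 50;0 0 0 0 0 0 0;0 0 0 0 0 0 0;0 0 0 0 0 0 0;0 0 0 0 0 0 0;0 0 0 0 0 0 0", newtons=80)

```text
clock: 8.72
position: [0.4801, 0.2804, 0.0519]
ee_rot: [-0.001, -0.216, 0.976, -0.001]
contact_force: [0.9, 0.2, -0.5]
width: 0.0091
```

```bash
python3 -c "
from h import *
to([.4793,.2802,.052],115)"
```

```text
clk 8.725 pos [0.4801 0.2804 0.0519] yaw_y 114.96 tilt tool x,y [ 0.1  -0.07] F [ 0.9  0.2 -0.5] w 0.0091 q6 -1.6
shift now [ 0.0008  0.0001 -0.0001]
turn rotvec [-0.07 -0.1  -0.04] shift after turn [ 0.0008  0.0001 -0.0001]
```

Gripped (9 mm on the 10 mm bow). Lifting straight up.

>>> drive_tool(motion="0 0 0 0 0 -0.02 0;0 0 0 0 0 -0.03 0;0 0 0 0 0 -0.05 0;0 0 0 0 0 -0.05 0;0 0 0 0 0 -0.03 0;0 0 0 0 0 0 0")

```text
clock: 9.48
position: [0.4794, 0.2804, 0.2354]
ee_rot: [-0.003, -0.216, 0.976, -0.001]
contact_force: [-0.9, -0.3, -1.9]
width: 0.0091
```

Run:
```python
from h import *
im,d=get_image('wrist');save(im,'w3')
b,_=get_image('side');save(b,'s3')
to([.6433,-.0618,.22],82)
```

```text
clk 9.575 pos [0.4777 0.2796 0.2324] yaw_y 114.96 tilt tool x,y [ 0.68 -0.05] F [-0.9 -0.1 -0.6] w 0.0088 q6 -1.6
shift now [-0.0062 -0.3794  0.0127]
turn rotvec [-0.24 -0.65 32.96] shift after turn [-0.2116 -0.315   0.0124]
```

View pics/w3.png

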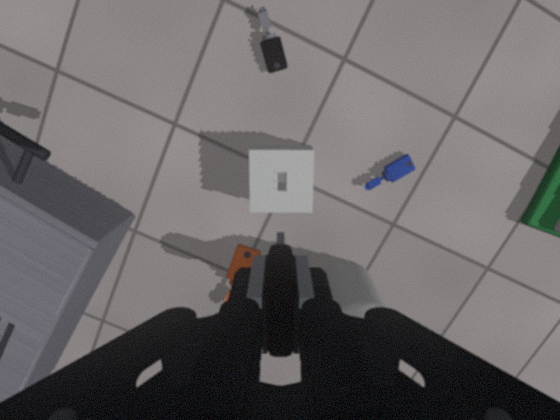

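View pics/s3.png

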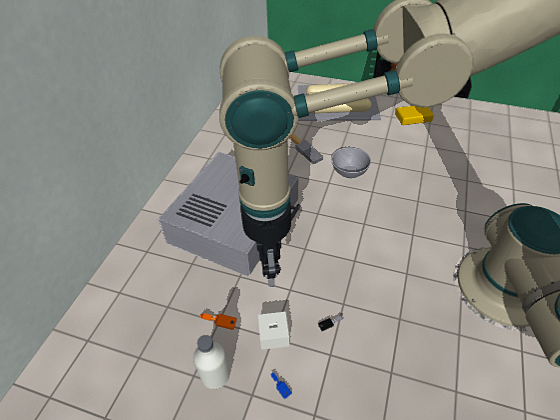

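The key is held between the pads, blade at (281,240), and the stand slot at (282,181) is empty. Moving over the lock.

>>> drive_tool(motion="0 -0.2 8.2 0 0 0 0;0 -0.2 8.2 0 0 0 0;0 -0.2 8.2 0 0 0 0;0 0 8.2 0 0 0 0;0 0 0 -0.03 -0.045 0 0;0 0 0 -0.03 -0.045 0 0;0 0 0 -0.03 -0.045 0 0;0 0 0 -0.03 -0.045 0 0;0 0 0 -0.03 -0.045 0 0;0 0 0 -0.03 -0.045 0 0;0 0 0 -0.025 -0.04 0 0;0 0 0 0 0 0 0")

```text
clock: 11.08
position: [0.6233, -0.0698, 0.2009]
ee_rot: [-0.025, 0.076, 0.997, -0.006]
contact_force: [0.2, 1.2, -0.6]
width: 0.009
```

```bash
python3 -c "
from h import *
to([.6433,-.0618,.19],82)"
```

```text
clk 11.075 pos [ 0.6233 -0.0698  0.2009] yaw_y 81.27 tilt tool x,y [ 2.76 -0.94] F [ 0.2  1.2 -0.6] w 0.009 q6 -1.63
shift now [-0.019   0.0111  0.0098]
turn rotvec [-0.93 -2.77 -0.76] shift after turn [-0.0186  0.0107  0.0109]
```

>>> drive_tool(motion="0 0 0 0 0 -0.015 0;-0.93 -2.77 -0.76 -0.0 0.0 -0.005 0;0 0 0 -0.018 0.0105 0 0;0 0 0 0 0 0 0")

```text
clock: 11.58
position: [0.6408, -0.0571, 0.2198]
ee_rot: [-0.003, 0.068, 0.998, 0.002]
contact_force: [-0.1, 0.1, -0.5]
width: 0.0086
```

```bash
python3 -c "
from h import *
to([.6433,-.0618,.19],82)"
```

```text
clk 11.575 pos [ 0.6408 -0.0571  0.2198] yaw_y 82.22 tilt tool x,y [0.39 0.16] F [-0.1  0.1 -0.5] w 0.0086 q6 -1.63
shift now [-0.0034 -0.0043  0.0298]
turn rotvec [ 0.16 -0.39  0.22] shift after turn [-0.0032 -0.0043  0.0298]
```

>>> drive_tool(motion="0.16 -0.39 0.22 -0.003 -0.004 0 0;0 0 0 0 0 0.01 0;0 0 0 0 0 0.01 0;0 0 0 0 0 0 0")

```text
clock: 12.08
position: [0.6408, -0.0603, 0.1983]
ee_rot: [-0.001, 0.069, 0.998, -0.0]
contact_force: [0.2, -0.6, -0.5]
width: 0.0093
```

Run:
```python
from h import *
im,d=get_image('wrist');save(im,'w4')
to([.6436,-.0618,.19],82)
```

```text
clk 12.125 pos [ 0.6411 -0.0604  0.1989] yaw_y 82.1 tilt tool x,y [ 0.1  -0.03] F [-0.1 -0.7 -0.1] w 0.0092 q6 -1.63
shift now [-0.0027 -0.0011  0.0089]
turn rotvec [-0.03 -0.1   0.1 ] shift after turn [-0.0026 -0.0011  0.0089]
```

View pics/w4.png

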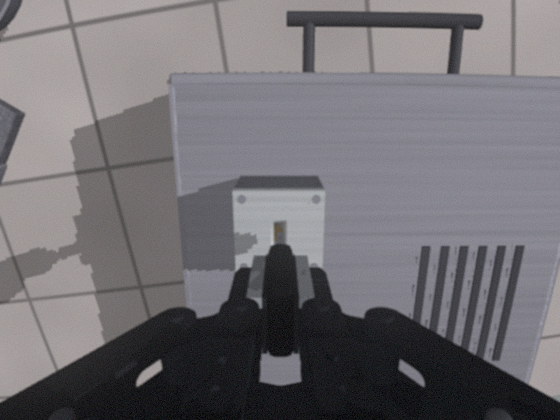

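The slot at (280,230) lines up with the key at (280,245). I'll correct the offset and descend gently.

>>> drive_tool(motion="0 0 0 -0.0026 -0.0011 0 0;0 0 0 0 0 0 0")

```text
clock: 12.38
position: [0.644, -0.0622, 0.1991]
ee_rot: [-0.001, 0.069, 0.998, -0.0]
contact_force: [-0.5, 0.1, -0.8]
width: 0.0088
```

```bash
python3 -c "
from h import *
to([.6436,-.0618,.182],82)"
```

```text
clk 12.375 pos [ 0.644  -0.0622  0.1991] yaw_y 82.09 tilt tool x,y [ 0.07 -0.04] F [-0.5  0.1 -0.8] w 0.0088 q6 -1.64
shift now [0.0004 0.0003 0.0171]
turn rotvec [-0.04 -0.07  0.09] shift after turn [0.0004 0.0003 0.0171]
```

>>> drive_tool(motion="0 0 0 0 0 0.01 0;0 0 0 0 0 0 0;0 0 0 0 0 0.004 0;0 0 0 0 0 0.004 0;0 0 0 0 0 0 0")

```text
clock: 13.0
position: [0.6439, -0.0622, 0.1798]
ee_rot: [-0.001, 0.069, 0.998, -0.0]
contact_force: [0.3, -0.0, -0.9]
width: 0.0093
```

```bash
python3 -c "
from h import *
to([.6436,-.0618,.152],82)"
```

```text
clk 13.0 pos [ 0.6439 -0.0622  0.1798] yaw_y 82.08 tilt tool x,y [ 0.08 -0.03] F [ 0.3 -0.  -0.9] w 0.0093 q6 -1.64
shift now [0.0003 0.0004 0.0278]
turn rotvec [-0.03 -0.08  0.08] shift after turn [0.0003 0.0004 0.0278]
```

The tip is about 6 mm into the slot with no force. Continuing down.

>>> drive_tool(motion="0 0 0 0 0 0.005 0;0 0 0 0 0 0.005 0;0 0 0 0 0 0.005 0;0 0 0 0 0 0.003 0")

```text
clock: 13.5
position: [0.6436, -0.0623, 0.1662]
ee_rot: [0.001, 0.069, 0.998, -0.001]
contact_force: [-5.4, 1.8, 15.1]
width: 0.009
```

```bash
python3 -c "
from h import *
to([.6436,-.0618,.152],82)"
```

```text
clk 13.5 pos [ 0.6436 -0.0623  0.1662] yaw_y 82.1 tilt tool x,y [-0.07 -0.08] F [-5.4  1.8 15.1] w 0.009 q6 -1.64
shift now [0.0001 0.0006 0.0142]
turn rotvec [-0.08  0.07  0.1 ] shift after turn [0.     0.0005 0.0142]
```

At the first pin (15 N). Push on with small twists.

>>> drive_tool(motion="0 0 2 0.0005 0 0.005 0;0 0 -4 0 0 0.005 0;0 0 4 0 0 0.005 0;0 0 -2 0 0 0.004 0")

```text
clock: 14.0
position: [0.6432, -0.0622, 0.1623]
ee_rot: [0.006, 0.069, 0.998, -0.002]
contact_force: [-5.9, 0.8, 16.1]
width: 0.0089
```

```bash
python3 -c "
from h import *
to([.6436,-.0618,.152],82)"
```

```text
clk 14.0 pos [ 0.6432 -0.0622  0.1623] yaw_y 82.13 tilt tool x,y [-0.67 -0.15] F [-5.9  0.8 16.1] w 0.0089 q6 -1.64
shift now [-0.0002  0.0005  0.0103]
turn rotvec [-0.15  0.67  0.13] shift after turn [-0.0003  0.0005  0.0103]
```

>>> drive_tool(motion="0 0.7 2 0 0 0.006 0;0 0.3 -4 0 0 0.006 0;0 0.3 4 0 0 0.006 0;0 0.3 -2 0 0 0.005 0", newtons=110)

```text
clock: 14.5
position: [0.6436, -0.0619, 0.1529]
ee_rot: [-0.003, 0.069, 0.998, -0.001]
contact_force: [-3.7, 0.7, 14.5]
width: 0.0089
```

```bash
python3 -c "
from h import *
to([.6436,-.0618,.152],82)"
```

```text
clk 14.5 pos [ 0.6436 -0.0619  0.1529] yaw_y 82.13 tilt tool x,y [ 0.35 -0.14] F [-3.7  0.7 14.5] w 0.0089 q6 -1.63
shift now [0.     0.0001 0.0009]
turn rotvec [-0.14 -0.35  0.13] shift after turn [0.     0.0001 0.0009]
```

>>> drive_tool(motion="0 -0.3 0 0 0 0.005 0;0 0 0 0 0 0.004 0;0 0 0 0 0 0.003 0")

```text
clock: 14.88
position: [0.6435, -0.0618, 0.1519]
ee_rot: [0.003, 0.068, 0.998, -0.002]
contact_force: [-3.8, 1.7, 11.4]
width: 0.0091
```

Run:
```python
from h import *
im,d=get_image('side');save(cv2.resize(im[120:220,200:300],None,fx=6,fy=6,interpolation=2),'s5')
im,d=get_image('wrist');save(im,'w5')
to([.6436,-.0618,.152],82)
```

```text
clk 14.975 pos [ 0.6435 -0.0618  0.1519] yaw_y 82.16 tilt tool x,y [-0.34 -0.17] F [-5.8  0.9 13.2] w 0.0088 q6 -1.63
shift now [-0.0001  0.     -0.0001]
turn rotvec [-0.17  0.34  0.16] shift after turn [-0.0001  0.     -0.0001]
```

View pics/s5.png

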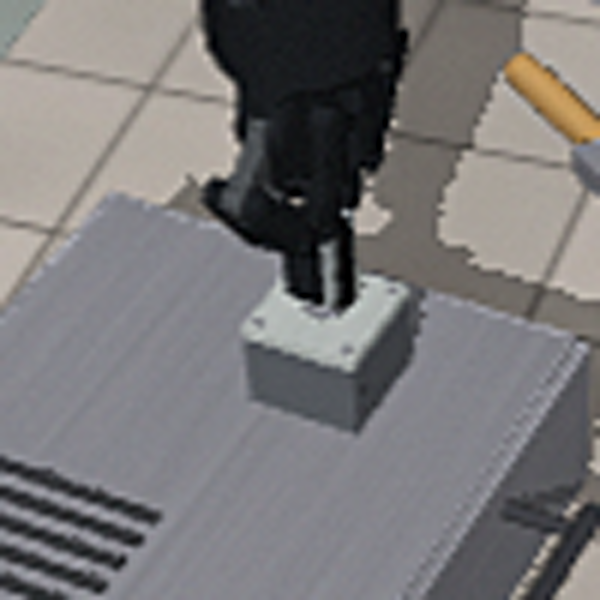

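View pics/w5.png

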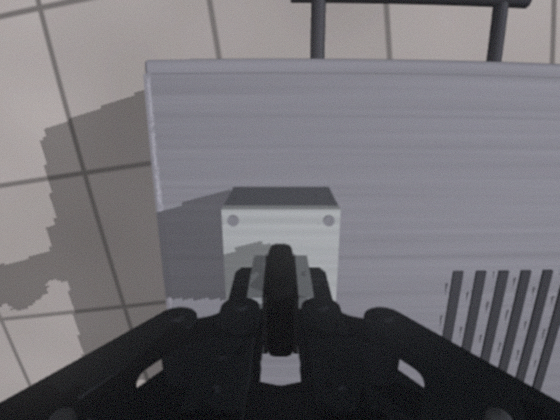

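The collar looks down on the cover at (325,305), and the key hasn't slipped in the grip (same place in the wrist view as before). One firmer push to confirm it is a hard stop.

>>> drive_tool(motion="0 0.3 1.5 0 0 0.008 0;0 0 -3 0 0 0.01 0;0 0 1.5 0 0 0.01 0")

```text
clock: 15.35
position: [0.6436, -0.0618, 0.1517]
ee_rot: [0.008, 0.068, 0.998, -0.003]
contact_force: [-14.0, 2.5, 42.9]
width: 0.0085
```

```bash
python3 -c "
from h import *
to([.6436,-.0618,.152],82)"
```

```text
clk 15.35 pos [ 0.6436 -0.0618  0.1517] yaw_y 82.21 tilt tool x,y [-0.96 -0.27] F [-14.    2.5  42.9] w 0.0085 q6 -1.63
shift now [ 0.      0.     -0.0003]
turn rotvec [-0.27  0.96  0.22] shift after turn [ 0.      0.     -0.0003]
```

That's a hard stop: 43 N with no further travel, at the expected height (0.152). Now the turn, with the tilt relaxed first.

>>> drive_tool(motion="0.2 0.9 0 0 0 0.001 0;0 0 5 0 0 0.002 0;0 0 8 0 0 0.002 0;0 0 8 0 0 0.002 0")

```text
clock: 15.85
position: [0.6432, -0.0616, 0.1519]
ee_rot: [0.003, 0.254, 0.967, -0.004]
contact_force: [-4.6, 0.5, 12.8]
width: 0.0087
```

```bash
python3 -c "
from h import *
to([.6436,-.0618,.152],-15)
print(get_state()['moment'])"
```

```text
clk 15.85 pos [ 0.6432 -0.0616  0.1519] yaw_y 60.59 tilt tool x,y [-0.5  -0.34] F [-4.6  0.5 12.8] w 0.0087 q6 -1.25
shift now [-0.0004  0.     -0.0001]
turn rotvec [4.000e-02 6.500e-01 7.559e+01] shift after turn [-0.0001  0.0004 -0.0001]
[0.16296774 0.89191444 0.08310731]
```

>>> drive_tool(motion="0.2 0.4 9 0 0 0.0015 0;0.1 0.2 9 0 0 0.0015 0;0.1 0.2 9 0 0 0.0015 0;0 0 9 0 0 0.0015 0")

```text
clock: 16.35
position: [0.6433, -0.0617, 0.1519]
ee_rot: [-0.001, 0.548, 0.836, -0.005]
contact_force: [-4.4, 1.2, 10.0]
width: 0.0087
```

```bash
python3 -c "
from h import *
to([.6435,-.0617,.152],-15)
print(get_state()['moment'])"
```

```text
clk 16.35 pos [ 0.6433 -0.0617  0.1519] yaw_y 23.48 tilt tool x,y [-0.18 -0.57] F [-4.4  1.2 10. ] w 0.0087 q6 -0.61
shift now [-0.0001  0.0002 -0.0001]
turn rotvec [-0.49  0.37 38.48] shift after turn [ 0.0001  0.0002 -0.0001]
[0.15513241 0.63073709 0.1566303 ]
```

>>> drive_tool(motion="-0.3 0.2 9 0 0 0.0015 0;-0.2 0.1 9 0 0 0.0015 0;0 0 9 0 0 0.0015 0;0 0 8 0 0 0.0015 0")

```text
clock: 16.85
position: [0.6428, -0.0619, 0.1519]
ee_rot: [0.001, 0.78, 0.625, 0.0]
contact_force: [-3.9, 1.3, 9.7]
width: 0.0086
```

```bash
python3 -c "
from h import *
to([.6435,-.0617,.152],-15)
print(get_state()['moment'])"
```

```text
clk 16.85 pos [ 0.6428 -0.0619  0.1519] yaw_y -12.57 tilt tool x,y [-0.04  0.06] F [-3.9  1.3  9.7] w 0.0086 q6 0.02
shift now [ 0.0003  0.0006 -0.0001]
turn rotvec [0.06 0.04 2.43] shift after turn [ 0.0003  0.0006 -0.0001]
[0.17116503 0.70633286 0.19979477]
```

>>> drive_tool(motion="0 0 3 0 0.0004 0.0015 0;0 0 0 0 0 0.001 0")

```text
clock: 17.1
position: [0.6428, -0.0618, 0.1519]
ee_rot: [0.001, 0.797, 0.604, -0.0]
contact_force: [-2.3, 0.3, 6.0]
width: 0.0088
```

Run:
```python
from h import *
im,d=get_image('wrist');save(im,'w6')
im,d=get_image('side');save(im,'s6')
import time
to([.6435,-.0617,.152],-15)
s=get_state();print(s['moment'],s['qd'].round(3))
```

```text
clk 17.2 pos [ 0.6428 -0.0619  0.1519] yaw_y -15.65 tilt tool x,y [-0.06  0.08] F [-2.7  0.5  7.6] w 0.0091 q6 0.07
shift now [ 0.0004  0.0006 -0.0001]
turn rotvec [ 0.08  0.06 -0.65] shift after turn [ 0.0003  0.0006 -0.0001]
[0.07190071 0.65238694 0.04841532] [-0.001  0.001 -0.001 -0.001  0.001 -0.002]
```

View pics/w6.png

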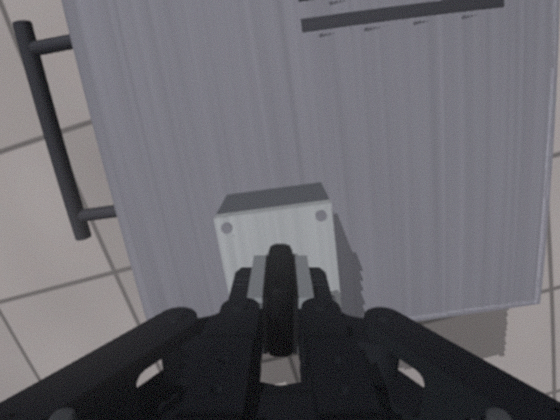

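View pics/s6.png

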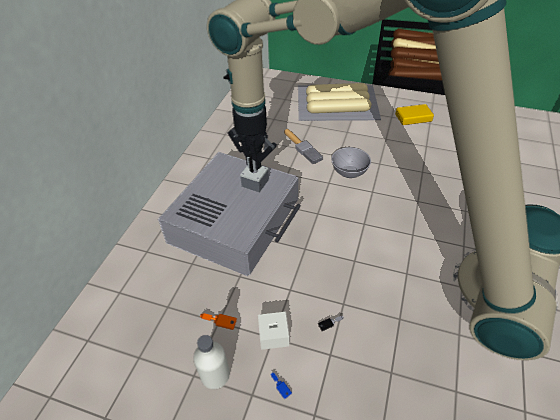

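The bow is square in the pads in the wrist view at 97.7° of turn, the collar is down at 0.152, the drawer is flush, and the bowl, bottle and brush are in place. The arm is still, so I'm handing in.

```bash
python3 -c "
from h import *
to([.6433,-.0618,.152],-15)
print(sign_off())
to([.6433,-.0618,.152],-15)"
```

```text
clk 17.2 pos [ 0.6428 -0.0619  0.1519] yaw_y -15.65 tilt tool x,y [-0.06  0.08] F [-2.7  0.5  7.6] w 0.0091 q6 0.07
shift now [ 0.0002  0.0005 -0.0001]
turn rotvec [ 0.08  0.06 -0.65] shift after turn [ 0.0002  0.0005 -0.0001]
the job is handed in; nothing more can be done
None
the job is handed in; nothing more can be done
```

I handed the job in at 17.2 s with the drawer home, the key fully in and turned clockwise, and the gripper still holding it. `sign_off` gave no verdict, and the switch and drawer joints can't be read directly, so these checks come from tool readings and pictures.

- **Drawer:** I pushed it home until it stopped hard. The handle bar then measured 163 mm in front of the unit's origin, against 162 mm expected, and the panel looked flush in the last picture.
- **Key:** I took the larger black key from its stand and pushed it past the sticky pins with small twists. It stopped hard at 43 N at the expected height, and it did not visibly shift in the grip.
- **Turn:** The gripper turned 97.8° (1.71 rad). Allowing for the key's 0.15 rad of play, the switch should be at about 1.56 rad, above the 1.3 needed.
- **At hand-in:** The arm was still, pressing down with about 8 N, with the fingers closed on the bow. The tool was 0.5 mm from the measured lock centre and tilted about 0.1°.
- **Bystanders:** The bowl, bottle and brush looked unmoved in the last side picture, though I did not measure them.

No check failed. The camera estimates of the lock and key positions differed by about 1 to 2 mm.

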